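# Load a relay pins-up into the free nest of the bent-pin inspection dial

## Task

The relay lying on its side in the black tray has to go under the bent-pin camera. First turn the inspection dial by its centre knob until the free nest stands at the red load pointer; then take the relay by its cover and lay it in the V-block with its pin end up, let go there and take it again from the pin end, and stand it pins up, fully down in the free nest at the pointer. Set it down gently, keep the pins from pressing on anything and leave the things lying about where they are.

Things in the scene. Friction and masses are not known exactly. Their poses are not given: they have to be found in the camera images.
- relay: Square plug-in relay, 0.07 to 0.13 kg: 35 x 35 x 50 mm body (42 mm clear cover, 8 mm black base), then 8 mm bare pins. Starts lying on a side in the tray, any yaw. Its x axis runs along its length towards the pins. Origin: middle of the side underneath at the start; body spans x -25 to +25 mm (pins to +33), y -17.5 to +17.5, z 0 to 35.
- relay_pins: The relay's pins, fixed to it: nine steel blades in a 21 x 23 mm field, 8 mm long, in the middle of the black end. This frame coincides with the relay's.
- relay_foot (a point): Middle of the closed (cover) end face of the relay, the face it shall stand on; axes as the relay's.
- tray: Black antistatic tray, fixed, 160 x 160 mm, walls 16 mm high and 4 mm thick, floor 4 mm thick. Origin: underneath its centre.
- vblock: Steel V-block, fixed: 30 mm along x, 75 mm along y, 46 mm high, on a 42 x 95 x 6 mm foot. A symmetrical 90-degree V-groove, 51 mm wide and 25.5 mm deep, runs along its x axis right through; each flank slopes at 45 degrees, 36 mm long. Narrower than the relay, so fingers pass on either side. Origin: under its centre, at table height.
- groove (a point): Bottom line of the V-groove at the block's middle, 20.5 mm above the table; axes as the V-block's. The parked relay rests with its closed end on one flank and one side on the other, its length at 45 degrees; either way round will do.
- station: Rotary inspection station, fixed: grey round base, 280 mm diameter; a red load pointer at the dial's rim on the station's -x side (towards the robot), top 43 mm above the table; a small camera on a 253 mm pillar, 190 mm from the dial's axis, at 36 degrees from the station's +x towards its +y. Origin: on the dial's axis, at table height.
- dial (a joint): Black dial, 244 mm diameter, top 42 mm above the table, vertical axis. 0: free nest exactly at the load pointer; positive: anticlockwise from above. Starts at 0.6 to 1.9 rad, stops at +-3.1, turns stiffly (0.2 N m), stays where left. Carries five white nests 72 degrees apart, centres 88 mm from the axis; four hold clamped relays, tops 100 mm above the table.
- knob (a point): Grip point of the round knurled knob on the dial's axis: 36 mm diameter, grip from 58 to 86 mm above the table; this point is on the axis, 74 mm above the table. Turns with the dial.
- free_nest (a point): Centre of the free nest's floor, 42 mm above the table; turns with the dial. The nest is a square frame 40 x 40 mm inside, walls 5 mm thick and 8 mm high; its sides lie along this point's x and y axes, x pointing inward along the dial's radius. The relay fits in any of four quarter turns.
- load_point (a point): Where the free nest's floor centre is when it stands at the red load pointer: 88 mm from the dial's axis on the station's -x side, 42 mm above the table. Fixed.
- cleaner: Bystander: white plastic bottle, 54 mm diameter, 130 mm high, blue cap. Origin: underneath its centre.
- screwdriver: Bystander: orange-handled screwdriver, 170 mm long, lying. Its x axis runs along its length towards the tip.
- tin: Bystander: round open tin, 64 mm diameter, 26 mm high, with brass filling. Origin: underneath its centre.
Not all that is in view belongs to the job. Of the things that look like the relay, take the one that is nearest to the robot's base at the start.

How it is judged (in metres and radians):
On the way, in this order (a step that is already met when the one before it is completed fails the run):
1. the dial is turned until the free nest stands at the load pointer, within 0.14 rad (8 degrees) (value of joint dial between -0.14 and 0.14 rad and velocity of joint dial between -0.05 and 0.05 rad/s), for 0.2 s.
2. the relay rests in the V-block, let go, closed end down and pin end up at 45 degrees (within 10) (distance between relay_foot and groove below 0.026 m and angle between relay's own x axis and vertical between 0.61 and 0.96 rad and contact force between relay and vblock above 0.2 N and contact force between relay and the fingers below 0.05 N and linear speed of relay below 0.01 m/s), for 0.2 s.
At the end, for the whole second after the job is handed in: The free nest is at the load pointer (dial within 0.14 rad of 0) and the relay stands in it at rest, pins up (within 0.08 rad of upright), its foot within 5 mm of the nest's centre and no more than 3 mm above the nest's floor (value of joint dial between -0.14 and 0.14 rad and horizontal distance between relay_foot and free_nest below 0.005 m and z of relay_foot in the frame of free_nest below 0.003 m and angle between relay's own x axis and vertical below 0.08 rad and linear speed of relay below 0.01 m/s); the robot touches nothing.
It fails at once if the relay falls free (faster than 0.45 m/s with no finger on it: a drop of about 10 mm) (linear speed of relay above 0.45 m/s and contact force between relay and the fingers below 0.01 N).
It fails at once if the pins press on anything with more than 3 N (contact force between relay_pins and anything else above 3 N).
It fails at once if the bottle, the screwdriver or the tin is moved by more than 20 mm (distance of any of cleaner, screwdriver, tin from where it was at the start of the episode above 0.02 m).
It also fails if it takes over 72 s, if anything falls off the work surface, if the arm or the gripper's body presses on something with over 40 N, if the wrist force passes 120 N, or if a joint passes its speed limit or range.

## Robot

A 7-joint arm with a two-finger parallel gripper is mounted at the origin on the work surface. World frame = base frame: x ahead of the robot, y to its left, z up, the work surface at z = 0. Lengths are in mm, angles in rad, forces in N, time in s.
With the tool pointing down it reaches from about 400 to 875 mm from the base axis. Payload 4.4 kg.
Tool frame: the origin (TCP) lies midway between the tips of the shut fingers; the grasp point (between the pads) lies 19 mm behind it (ctrl.grip_point_offset is the distance from the TCP to the grasp point, in mm); z points along the fingers, x is the direction in which the jaws open and shut, and the axes are right-handed (so a half turn about z gives the same grasp; the last joint's range is limited). The gripper opens to 85 mm and grips with 20 to 120 N. Pads are 22 mm wide; open, the fingers measure 114 mm over their backs; the gripper's body (76 mm by 85 mm) begins 54 mm behind the grasp point. The pads swing forward as they close: fully open they stand 13 mm farther back than shut.
Start: joints at [-1.251, 0.628, 0.038, 1.517, -0.027, 0.996, -0.02], TCP at [244.573, 602.247, 231.313] pointing down, gripper open.
Joint ranges: [-3.06, 3.06], [-0.37, 2.12], [-1.25, 1.32], [0.18, 2.47], [-1.1, 4.24], [0.23, 1.98], [-2.94, 2.94]. Speed limits (rad/s): [2.57, 2.57, 3.14, 3.14, 3.14, 3.14, 3.14].

## Interface

Orientations are given as [roll, pitch, yaw] about the fixed x, y, z axes, in that order (R = Rz(yaw) Ry(pitch) Rx(roll)).
In Python, from cell import ctrl, viewer gives the robot as it stands.
- The arm moves only by the tool apply_moves, never from a script. Its argument "series" is a list that holds one entry, the list of rows, each a list of 6 numbers: the shift along the tool's x, y, z normalised to -1 to 1, where 1 is 50 mm, then the turn, a rotation vector about the tool's x, y, z normalised to -1 to 1, where 1 is 6 degrees. In form: [[[tx, ty, tz, rx, ry, rz], ...]]. A call has exactly 5 rows; each row shifts and turns the commanded pose from where the row before left it, along the tool's axes as they then stand; what a row does not reach is not made up. A row lasts 1/8 s, in which the tool goes at most 62.5 mm and 10.7 degrees, less where a joint would pass 70% of its speed; a pose out of reach is approached as far as the arm can. A call with a number of a shift or a turn outside -1 to 1 is refused whole. A call with a gripper value outside its range is refused whole. "claw" is the gripper command: -1 is shut, 1 is fully open, values between are in proportion, set as the call begins (left out, the last holds). The fingers move at their own pace and stop on an object; the grip force is fixed at half the most. Time passes only in rows, so rows that do not move let the fingers close, or fill a call up. It gives the time, the measured TCP pose, the force and the opening at its end, in the units of the state.
- ctrl.read_state(): the state, without advancing time (a new reading comes with each control period).
- viewer.get_image(name): name is "side" or "top" or "wrist"; returns the picture (480x640x3 uint8, blue, green, red); there is no depth.
- viewer.camera_info(name): a dict with "K" (3x3 intrinsics, pixels), "R" (3x3) and "t" (3): a world point X has camera coordinates R X + t. Camera axes: x right, y down, z forward; pixel columns grow to the right and rows downward; lengths in mm; the calibration is good to about 2 mm. The wrist camera is an equidistant fisheye: a pixel r from the principal point sees the ray r / f radians off the axis. A picture is of the moment at which its call begins: read the wrist's pose just before it. camera_info takes no time and is no camera call; for the wrist camera it gives the pose at the moment of the call.
- ctrl.finish_job(): hands the job in, once; it reports no verdict.
Trained networks look in the newest picture that a camera, given by its name, has taken for a name from the list of things; names that differ only in an ending like _2 or _b are one class to them, and where a whole thing is asked for, a point or a joint stands for the part that bears it (a point fixed in the world has none). Each returns a list of dicts, best first, with "score" (0 to 1); they miss things now and then, are a little off and sometimes report something else, mostly with a low value. They report only what shows in the picture. A call takes as long as a camera call. They do not tell look-alikes from the thing itself.
- viewer.find_in(camera, label): "location" ([column, row] as shares, 0 to 1, of the picture: columns of its width, rows of its height, amid what is visible of it).
The state is a dict: "clock": time; "qpos": joint angles; "qd": joint speeds; "tau": joint torques, N m; "eef_pos": TCP position; "tool_rot": TCP orientation; "force": force on the tool from outside, world axes, zero at the start; "torque": the same for the moment, N m; "width": finger opening in mm.
Only numpy, scipy, OpenCV 4.12 (cv2) and the standard library are available. Lean on these libraries where they do the work, as an engineer would, in place of code of your own. Each camera call takes 0.05 s, during which the arm holds its last target. There are 200 camera calls.

## Working session

There is one attempt and no reset: what is moved stays moved. The work goes in short steps, Python scripts to look and compute and a tool call to move; the robot and the scene stay as the last step left them, time stands still between calls to the robot, and variables do not carry over. Pictures are saved under pics/ and viewed, about 8 in all and at most 12, crops included, and the job is handed in when it is done.

Besides the shell and the picture viewer there is one more tool, called after ">>>" by a JSON object that holds its "fn" and its "kwargs". apply_moves: Moves the arm, as the interface text tells. Scaled input: -1 to 1 covers 50 mm each way for a shift and 6 degrees each way for a turn. Its arguments: {"type":"object","properties":{"series":{"type":"array","items":{"type":"array","items":{"type":"array","items":{"type":"number"}}}},"claw":{"type":"number"}},"required":["series"]}

```bash
ls; mkdir -p pics; python3 - <<'E'
from cell import ctrl, viewer
import cv2
s=ctrl.read_state(); print(s['clock'],s['eef_pos'],s['tool_rot'],s['width'],ctrl.grip_point_offset)
for c in ['side','top']:
    im=viewer.get_image(c); cv2.imwrite(f'pics/{c}0.png',im)
    i=viewer.camera_info(c); print(c,i['K'],i['R'],i['t'])
    for n in ['relay','relay_pins','relay_foot','tray','vblock','groove','station','dial','knob','free_nest','cleaner','screwdriver','tin']:
        r=viewer.find_in(c,n); print(n,[(round(d['score'],2),[round(d['location'][0]*640,1),round(d['location'][1]*480,1)]) for d in r[:7]])
print(ctrl.read_state()['clock'])
E
```

```text
pics
0.0 [244.35161361 601.65584511 230.40120546] [3.14155844e+00 1.86419606e-03 1.18495854e+00] 85.09143321590103 18.700000000000003
side [[560.51102246   0.         306.69462974]
 [  0.         560.51102246 240.04158706]
 [  0.           0.           1.        ]] [[ 0.81827692 -0.57463769  0.01464253]
 [-0.29256245 -0.43826193 -0.84990217]
 [ 0.49480308  0.69117148 -0.52673703]] [-477.5508148   214.82732418  870.473081  ]
relay [(0.95, [398.0, 308.5]), (0.89, [343.8, 250.6]), (0.7, [290.9, 288.4]), (0.6, [450.3, 371.9])]
relay_pins [(0.21, [249.6, 192.1])]
relay_foot [(0.96, [394.7, 307.4]), (0.81, [291.5, 291.4]), (0.77, [343.6, 250.2]), (0.74, [449.8, 373.6])]
tray [(0.92, [292.5, 301.1])]
vblock [(0.81, [362.2, 382.9])]
groove [(0.64, [363.0, 379.4])]
station [(0.86, [256.7, 197.6])]
dial [(0.67, [253.4, 194.0])]
knob [(0.82, [246.0, 193.1])]
free_nest [(0.4, [359.6, 378.8])]
cleaner [(0.92, [399.7, 247.9])]
screwdriver [(0.81, [463.9, 309.6])]
tin [(0.65, [168.0, 242.8]), (0.16, [248.9, 192.8])]
top [[448.15968429   0.         321.97431914]
 [  0.         448.15968429 248.39496062]
 [  0.           0.           1.        ]] [[ 0.03616019 -0.99933768  0.0040796 ]
 [-0.97635426 -0.03619859 -0.21312443]
 [ 0.21313095  0.00372348 -0.97701655]] [-84.36582729 549.52645915 827.83253634]
relay [(0.82, [329.7, 283.2]), (0.74, [305.4, 206.3]), (0.7, [485.9, 243.9]), (0.55, [404.4, 227.0])]
relay_pins [(0.43, [467.0, 242.1])]
relay_foot [(0.92, [330.6, 282.1]), (0.91, [479.3, 245.0]), (0.89, [304.4, 202.6]), (0.73, [403.8, 226.6])]
tray [(0.68, [337.5, 282.6])]
vblock [(0.91, [450.5, 304.6])]
groove []
station [(0.92, [156.1, 217.4]), (0.55, [447.5, 301.4]), (0.21, [161.1, 219.8])]
dial [(0.89, [163.9, 220.7])]
knob [(0.93, [161.4, 223.0])]
free_nest [(0.85, [161.6, 222.5])]
cleaner [(0.8, [351.6, 170.3])]
screwdriver [(0.88, [436.2, 180.6])]
tin [(0.58, [182.5, 341.7])]
1.4
```

View pics/top0.png

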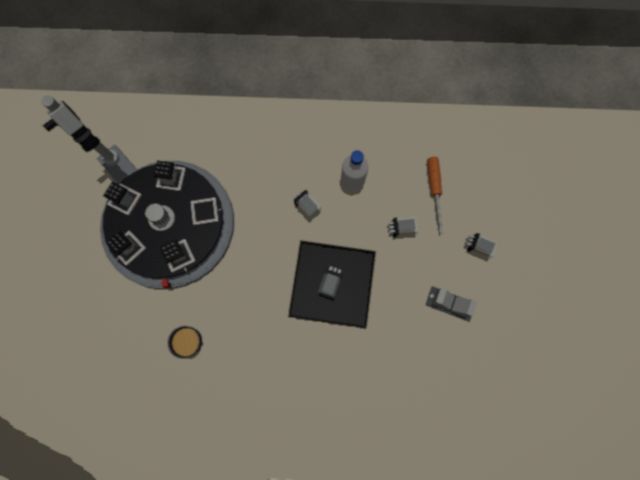

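View pics/side0.png

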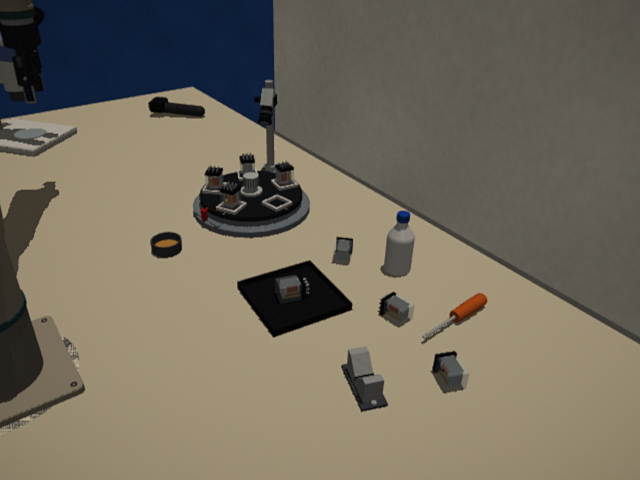

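The relay-like things, by top-view pixel, are A (330,284) in the tray, B (307,206), C (404,227) and D (483,245), plus four clamped on the dial. A lies in the black tray and is nearest the base, which projects to about (276,545). Next I'll confirm this in a rectified, enlarged crop.

```bash
cat > h.py <<'E'
import numpy as np, cv2
from cell import ctrl, viewer
from scipy.spatial.transform import Rotation as Rot
def P(c):
    i=viewer.camera_info(c); return np.array(i['K']),np.array(i['R']),np.array(i['t'])
def plane(c,px,z):
    K,R,t=P(c); o=-R.T@t; d=R.T@np.linalg.inv(K)@np.r_[px,1]
    return o+d*(z-o[2])/d[2]
def tri(a,b):
    A=[];B=[]
    for c,px in(('top',a),('side',b)):
        K,R,t=P(c); o=-R.T@t; d=R.T@np.linalg.inv(K)@np.r_[px,1]; d/=np.linalg.norm(d)
        M=np.eye(3)-np.outer(d,d); A.append(M);B.append(M@o)
    return np.linalg.solve(sum(A),sum(B))
def proj(c,X):
    K,R,t=P(c); u=K@(R@np.asarray(X,float)+t); return u[:2]/u[2]
def rect(im,c,z,cen,w,h,s):
    # rectified patch: right = -y world, up = +x world
    K,R,t=P(c)
    x0,y0=cen[0]+h/2,cen[1]+w/2
    M=K@np.c_[R[:,0],R[:,1],R[:,2]*z+t]@np.array([[0,-1/s,x0],[-1/s,0,y0],[0,0,1]])
    return cv2.warpPerspective(im,M,(int(w*s),int(h*s)),flags=cv2.INTER_CUBIC|cv2.WARP_INVERSE_MAP)
E
python3 - <<'E'
from h import *
for n,a,b,z in [('A',(329.7,283.2),(290.9,288.4),20),('B',(305.4,206.3),(343.8,250.6),17),('C',(404.4,227),(398,308.5),17),('D',(483,245),(450.3,371.9),17),('vb',(450.5,304.6),(362.2,382.9),25),('knob',(156,213),(250,178),86),('tin',(182.5,341.7),(168,242.8),15),('scr',(436.2,180.6),(463.9,309.6),10),('bottle',(351.6,170.3),(399.7,247.9),65)]:
    p=plane('top',a,z); print(n,p.round(1),tri(a,b).round(1),np.hypot(*p[:2]).round())
im=cv2.imread('pics/top0.png')
st=plane('top',(156,213),86); tr=plane('top',(330,284),20); vb=plane('top',(450,303),30)
print('ptr',plane('top',(166,285),43))
A=rect(im,'top',42,st,320,320,1.25); B=rect(im,'top',39,tr,100,100,4); C=rect(im,'top',46,vb,133.4,66.7,3)
o=np.zeros((600,800,3),np.uint8); o[:400,:400]=A;o[:400,400:]=B;o[400:,:400]=C[:200,:400]; o[400:,400:]=rect(im,'top',35,plane('top',(404,227),17),160,80,2.5)
cv2.imwrite('pics/rect0.png',cv2.convertScaleAbs(o,alpha=1.5))
E
```

```text
A [489.  -82.4  20. ] [489.1 -82.5  20.9] 496.0
B [651.5 -25.6  17. ] [655.1 -27.   14.5] 652.0
C [ 613.9 -235.4   17. ] [ 615.  -236.1   18.3] 657.0
D [ 581.2 -399.    17. ] [ 579.5 -397.7   17.3] 705.0
vb [ 454.  -325.9   25. ] [ 455.7 -330.8    7.6] 559.0
knob [605.  261.6  86. ] [606.7 264.9  78.4] 659.0
tin [361.9 206.2  15. ] [364.9 204.9  14.7] 417.0
scr [ 722.4 -305.9   10. ] [ 718.5 -303.2   15.4] 785.0
bottle [ 716.6 -118.9   65. ] [ 724.9 -120.3   46.5] 726.0
ptr [470.28941485 241.66455026  43.        ]
```

View pics/rect0.png

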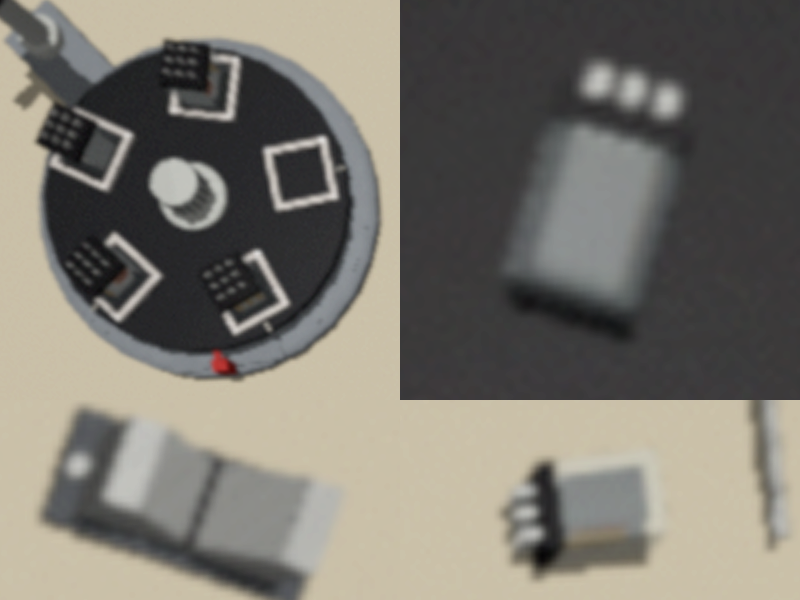

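Panel 1 shows the dial rim centred at about (197,197), the free nest at (302,173) and the pointer at (221,360). Panel 2 shows relay A in the tray with its pins at the top, (632,90). Panel 3 shows the V-block, with its groove line crossing at about (205,495). Next I'll test an arm model so I can check the tilted poses for reach.

```bash
cat >> h.py <<'E'
def mdh(a,al,d,q):
    c,s,ca,sa=np.cos(q),np.sin(q),np.cos(al),np.sin(al)
    return np.array([[c,-s,0,a],[s*ca,c*ca,-sa,-d*sa],[s*sa,c*sa,ca,d*ca],[0,0,0,1.]])
H=np.pi/2
DH=[(0,0,267),(0,-H,0),(0,H,293),(52.5,H,0),(77.5,H,342.5),(0,H,0),(76,-H,97)]
def fk(q,tool=172.):
    T=np.eye(4)
    for (a,al,d),x in zip(DH,q): T=T@mdh(a,al,d,x)
    T[:3,3]+=T[:3,2]*tool
    return T
def tgt(p,rpy):
    "needed move in tool axes, units of the moves"
    s=ctrl.read_state(); R0=Rot.from_euler('xyz',s['tool_rot']); R1=Rot.from_euler('xyz',rpy) if not isinstance(rpy,Rot) else rpy
    d=R0.inv().apply(np.array(p)-s['eef_pos'])/50; r=np.degrees((R0.inv()*R1).as_rotvec())/6
    print('t',round(s['clock'],2),'pos',np.round(s['eef_pos'],1),'rpy',np.round(s['tool_rot'],3),'w',round(s['width'],1),'F',np.round(s['force'],1))
    print('shift',d.round(3),'turn',r.round(3))
E
python3 - <<'E'
from h import *
s=ctrl.read_state(); T=fk(s['qpos']); print(T.round(3)); print(np.hypot(*T[:2,3]), np.hypot(*s['eef_pos'][:2]))
print(Rot.from_euler('xyz',s['tool_rot']).as_matrix().round(3), s['eef_pos'], s['qpos'])
tgt([606,263,150],[np.pi,0,1.2])
E
```

```text
[[ 3.77000e-01 -9.26000e-01 -3.70000e-02  1.98365e+02]
 [-9.20000e-01 -3.78000e-01  1.00000e-01 -5.41131e+02]
 [-1.07000e-01 -4.00000e-03 -9.94000e-01  4.20950e+01]
 [ 0.00000e+00  0.00000e+00  0.00000e+00  1.00000e+00]]
576.3428916106525 650.0341105102333
[[ 0.376  0.927 -0.   ]
 [ 0.927 -0.376  0.   ]
 [ 0.    -0.    -1.   ]] [244.59810921 602.25917162 231.32417303] [-1.25078551  0.62840157  0.03851189  1.51736398 -0.02698889  0.99629912
 -0.01995237]
t 1.4 pos [244.6 602.3 231.3] rpy [-3.142 -0.     1.185] w 85.3 F [-0.7 -0.2  0.4]
shift [-3.567  9.25   1.626] turn [-0.    -0.    -0.143]
```

>>> {"fn": "apply_moves", "kwargs": {"series": [[[-0.357, 0.925, 0.163, 0, 0, 0], [-0.357, 0.925, 0.163, 0, 0, 0], [-0.357, 0.925, 0.163, 0, 0, 0], [-0.357, 0.925, 0.163, 0, 0, 0], [-0.357, 0.925, 0.163, 0, 0, 0]]], "claw": 1}}

```text
clock: 2.02
eef_pos: [426.4, 431.5, 190.5]
tool_rot: [3.141, -0.001, 1.185]
force: [0.7, 0.4, -0.2]
width: 85.2
```

>>> {"fn": "apply_moves", "kwargs": {"series": [[[-0.357, 0.925, 0.163, 0, 0, 0], [-0.357, 0.925, 0.163, 0, 0, 0], [-0.357, 0.925, 0.163, 0, 0, 0], [-0.357, 0.925, 0.163, 0, 0, 0], [-0.357, 0.925, 0.163, 0, 0, 0]]]}}

```text
clock: 2.65
eef_pos: [607.1, 261.8, 149.6]
tool_rot: [3.141, -0.0, 1.185]
force: [-0.4, 0.7, 0.3]
width: 85.2
```

```bash
python3 - <<'E'
from h import *
tgt([606,263,150],[np.pi,0,1.185]); print(viewer.camera_info('wrist'))
im=viewer.get_image('wrist'); cv2.imwrite('pics/w1.png',im)
for n in ['knob','free_nest','dial']: print(n,[(round(d['score'],2),(np.array(d['location'])*[640,480]).round(1)) for d in viewer.find_in('wrist',n)])
tgt([606,263,57],[np.pi,0,1.185])
print(ctrl.read_state()['qpos'])
E
```

```text
t 2.65 pos [607.1 261.8 149.6] rpy [ 3.141 -0.     1.185] w 85.2 F [-0.4  0.7  0.3]
shift [ 0.014 -0.03  -0.007] turn [ 0.001 -0.004  0.001]
{'K': array([[371.64829954,   0.        , 321.19869421],
       [  0.        , 371.64829954, 238.96663542],
       [  0.        ,   0.        ,   1.        ]]), 'R': array([[ 3.75863516e-01,  9.26674999e-01, -2.53143731e-04],
       [ 8.83593922e-01, -3.58307288e-01,  3.01459232e-01],
       [ 2.79264030e-01, -1.13531203e-01, -9.53479034e-01]]), 't': array([-471.16153074, -458.65530244,  162.08410233])}
knob [(0.57, array([328.6, 219.9]))]
free_nest [(0.92, array([327. , 217.5]))]
dial [(0.89, array([328.5, 214.2]))]
t 2.85 pos [606.5 261.4 149.4] rpy [-3.141e+00  1.000e-03  1.182e+00] w 85.7 F [-0.7  0.6  0.1]
shift [ 0.027 -0.021  1.847] turn [-0.003  0.005 -0.028]
[-0.45583     0.73185643  0.01090797  1.56253259 -0.00953531  0.8478678
  0.74071529]
```

View pics/w1.png

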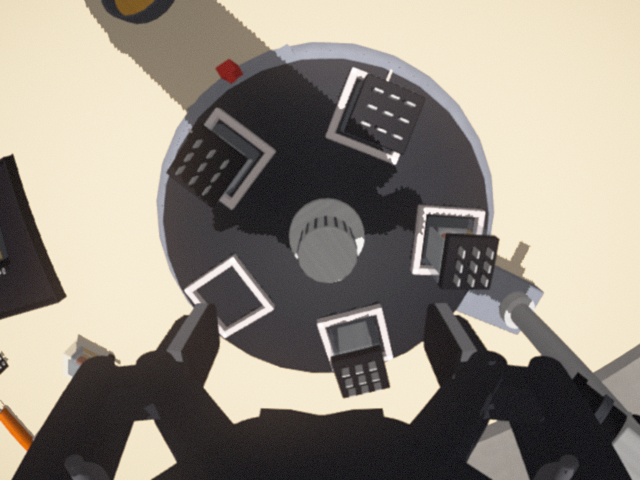

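The wrist view shows the knob top at about (326,250), the free nest frame at about (229,297) and the pointer at (229,71).

```bash
cat >> h.py <<'E'
def wplane(px,z,info):
    K,R,t=(np.array(info[k]) for k in 'KRt'); f=K[0,0]
    v=(np.array(px)-K[:2,2])/f; th=np.hypot(*v); d=np.r_[v/th*np.sin(th),np.cos(th)] if th>0 else np.r_[0,0,1.]
    d=R.T@d; o=-R.T@t; return o+d*(z-o[2])/d[2]
E
python3 - <<'E'
from h import *
i={'K':np.array([[371.65,0,321.2],[0,371.65,238.97],[0,0,1]]),'R':np.array([[ 3.75863516e-01,  9.26674999e-01, -2.53143731e-04],
       [ 8.83593922e-01, -3.58307288e-01,  3.01459232e-01],
       [ 2.79264030e-01, -1.13531203e-01, -9.53479034e-01]]),'t':np.array([-471.16153074, -458.65530244,  162.08410233])}
k=wplane((326,251),86,i); print('knob',k)
c=[wplane(p,50,i) for p in [(235,255),(273,305),(224,339),(184,294)]]; n=np.mean(c,0)
print('nest',n, np.hypot(*(n-k)[:2]))
for z in(30,43):print('ptr',z,wplane((229,72),z,i))
p=wplane((229,72),40,i)
rim=np.array([wplane(q,42,i)[:2] for q in [(163,215),(492,215),(330,372),(240,352),(180,130)]])
A=np.c_[2*rim,np.ones(len(rim))]; s=np.linalg.lstsq(A,(rim**2).sum(1),rcond=None)[0]; print('rim',s[:2],np.sqrt(s[2]+s[0]**2+s[1]**2))
for cc in (k[:2],s[:2],np.array([607.4,264])):
    an=np.arctan2(*(n[:2]-cc)[::-1]); ap=np.arctan2(*(p[:2]-cc)[::-1]); print(an,ap,(an-ap)%(2*np.pi), 'stationyaw',ap+np.pi)
E
```

```text
knob [605.58695929 265.89158577  86.        ]
nest [626.04718862 179.59316899  50.        ] 88.69068565887135
ptr 30 [475.3461663  245.57775738  30.        ]
ptr 43 [478.40189862 247.80955937  43.        ]
rim [606.1536645 266.8951053] 124.23585928517387
-1.338007547885452 -2.997190568211864 1.659183020326412 stationyaw 0.1444020853779291
-1.3467515146378917 -2.9901757368353725 1.6434242221974809 stationyaw 0.1514169167544206
-1.3533683077876812 -3.0135002333398533 1.660131925552172 stationyaw 0.12809242024993983
```

>>> {"fn": "apply_moves", "kwargs": {"series": [[[0.07, -0.04, 0.37, 0, 0, 0], [0, 0, 0.37, 0, 0, 0], [0, 0, 0.37, 0, 0, 0], [0, 0, 0.37, 0, 0, 0], [0, 0, 0.37, 0, 0, 0]]], "claw": 0.3}}

```text
clock: 3.48
eef_pos: [605.1, 266.7, 55.7]
tool_rot: [-3.141, 0.0, 1.185]
force: [-0.6, -0.7, -0.4]
width: 55.6
```

>>> {"fn": "apply_moves", "kwargs": {"series": [[[0, 0, 0, 0, 0, 0], [0, 0, 0, 0, 0, 0], [0, 0, 0, 0, 0, 0], [0, 0, 0, 0, 0, 0], [0, 0, 0, 0, 0, 0]]], "claw": -1}}

```text
clock: 4.1
eef_pos: [604.5, 266.7, 56.0]
tool_rot: [-3.14, 0.001, 1.185]
force: [1.6, 1.9, -23.5]
width: 34.2
```

>>> {"fn": "apply_moves", "kwargs": {"series": [[[0, 0, 0, 0, 0, 0.5], [0, 0, 0, 0, 0, 0.9], [0, 0, 0, 0, 0, 0.9], [0, 0, 0, 0, 0, 0.9], [0, 0, 0, 0, 0, 0.9]]]}}

```text
clock: 4.72
eef_pos: [605.2, 267.7, 56.0]
tool_rot: [-3.141, -0.0, 0.754]
force: [5.8, 4.2, -25.9]
width: 34.4
```

>>> {"fn": "apply_moves", "kwargs": {"series": [[[0, 0, 0, 0, 0, 0.9], [0, 0, 0, 0, 0, 0.9], [0, 0, 0, 0, 0, 0.9], [0, 0, 0, 0, 0, 0.9], [0, 0, 0, 0, 0, 0.9]]]}}

```text
clock: 5.35
eef_pos: [606.3, 268.4, 56.0]
tool_rot: [-3.141, -0.002, 0.283]
force: [9.0, 3.9, -28.2]
width: 34.7
```

>>> {"fn": "apply_moves", "kwargs": {"series": [[[0, 0, 0, 0, 0, 0.9], [0, 0, 0, 0, 0, 0.9], [0, 0, 0, 0, 0, 0.9], [0, 0, 0, 0, 0, 0.9], [0, 0, 0, 0, 0, 0.9]]]}}

```text
clock: 5.98
eef_pos: [607.6, 268.4, 56.1]
tool_rot: [-3.139, -0.004, -0.189]
force: [12.2, 3.6, -30.2]
width: 34.7
```

>>> {"fn": "apply_moves", "kwargs": {"series": [[[0, 0, 0, 0, 0, 0.9], [0, 0, 0, 0, 0, 0.9], [0, 0, 0, 0, 0, 0.5], [0, 0, 0, 0, 0, 0.3], [0, 0, 0, 0, 0, 0]]]}}

```text
clock: 6.6
eef_pos: [608.4, 268.2, 56.1]
tool_rot: [-3.137, -0.005, -0.46]
force: [13.8, 2.9, -31.9]
width: 34.0
```

```bash
python3 - <<'E'
from h import *
tgt([606,265.5,57],[np.pi,0,1.185-1.65])
viewer.get_image('top'); cv2.imwrite('pics/t1.png',viewer.get_image('top'))
E
```

```text
t 6.6 pos [608.4 268.2  56.1] rpy [-3.137 -0.005 -0.46 ] w 34.0 F [ 13.8   2.9 -31.9]
shift [-0.018  0.07  -0.019] turn [-0.042 -0.044  0.05 ]
```

>>> {"fn": "apply_moves", "kwargs": {"series": [[[0, 0, 0, 0, 0, 0], [0, 0, 0, 0, 0, 0], [0, 0, -0.2, 0, 0, 0], [0, 0, -0.8, 0, 0, 0], [0, 0, -0.9, 0, 0, 0]]], "claw": 0.4}}

```text
clock: 7.32
eef_pos: [605.2, 266.8, 154.5]
tool_rot: [-3.141, 0.0, -0.459]
force: [0.0, -0.3, 0.1]
width: 60.2
```

```bash
python3 - <<'E'
from h import *
import pickle
i=viewer.camera_info('wrist'); im=viewer.get_image('wrist'); cv2.imwrite('pics/w2.png',im); pickle.dump(i,open('w2.pkl','wb'))
tgt([606,265.5,57],[np.pi,0,1.185-1.65])
E
```

```text
t 7.38 pos [609.2 267.6 161.5] rpy [-3.133 -0.007 -0.459] w 60.0 F [ 1.9 -0.3  3.6]
shift [-0.053  0.084  2.089] turn [-0.082 -0.068  0.054]
```

View pics/w2.png

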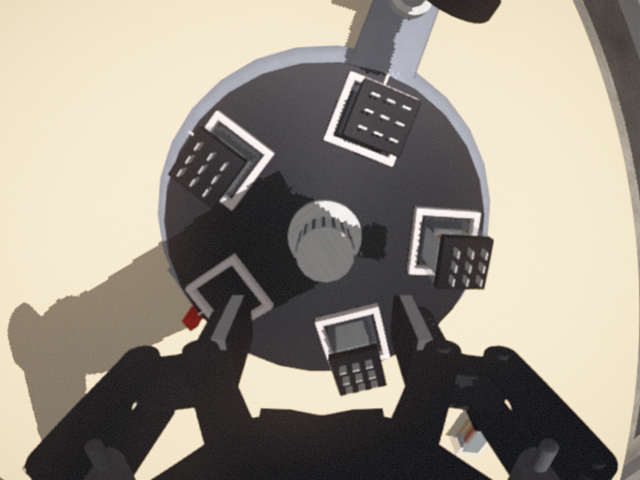

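```bash
python3 - <<'E'
from h import *
import pickle
i=pickle.load(open('w2.pkl','rb'))
k=wplane((324,250),86,i); print('knob',k)
c=[wplane(p,50,i) for p in [(236,255),(272,304),(186,291)]]; print(c)
n=(c[1]+c[2])/2; print('nest',n,np.hypot(*(n-k)[:2]))
p=wplane((192,318),38,i); print('ptr',p)
for cc in (k[:2],np.array([606,265.5])):
    an=np.arctan2(*(n[:2]-cc)[::-1]); ap=np.arctan2(*(p[:2]-cc)[::-1]); print(an,ap,an-ap)
c=np.array(c);print('edges yaw',[np.degrees(np.arctan2(*(b-a)[:2][::-1])) for a,b in((c[0],c[1]),(c[0],c[2]))])
im=cv2.imread('pics/t1.png')
E
```

```text
knob [609.5024923  268.80851509  86.        ]
[array([545.59450423, 281.97254576,  50.        ]), array([550.17625996, 236.02469327,  50.        ]), array([493.8448736 , 274.09366735,  50.        ])]
nest [522.01056678 255.05918031  50.        ] 88.56568883522168
ptr [477.03347997 247.97245941  38.        ]
-2.98571771926965 -2.985580823683133 -0.00013689558651686085
-3.0179160079657987 -3.0065125990865087 -0.011403408879290033
edges yaw [np.float64(-84.30549391815079), np.float64(-171.34320055134157)]
```

>>> {"fn": "apply_moves", "kwargs": {"series": [[[0.096, 0.735, 0, 0, 0, 0], [0.096, 0.735, 0, 0, 0, 0], [0.096, 0.735, 0, 0, 0, -0.2], [0.096, 0.735, 0, 0, 0, 0.2], [0.096, 0.735, 0, 0, 0, 0]]], "claw": 1}}

```text
clock: 8.0
eef_pos: [546.3, 90.2, 153.8]
tool_rot: [-3.14, -0.002, -0.459]
force: [0.7, -0.5, -0.1]
width: 85.7
```

>>> {"fn": "apply_moves", "kwargs": {"series": [[[0.096, 0.735, 0, 0, 0, 0], [0.096, 0.735, 0, 0, 0, 0], [0.096, 0.735, 0, 0, 0, 0], [0.096, 0.735, 0, 0, 0, 0], [0.096, 0.735, 0, 0, 0, 0]]]}}

```text
clock: 8.62
eef_pos: [486.5, -85.3, 153.7]
tool_rot: [-3.14, -0.002, -0.459]
force: [0.6, -0.9, 0.2]
width: 85.6
```

>>> {"fn": "apply_moves", "kwargs": {"series": [[[0, 0, 0, 0, 0, -0.98], [0, 0, 0, 0, 0, -0.98], [0, 0, 0, 0, 0, -0.98], [0, 0, 0, 0, 0, -0.98], [0, 0, 0, 0, 0, -0.98]]]}}

```text
clock: 9.25
eef_pos: [486.8, -84.3, 153.7]
tool_rot: [3.141, -0.002, 0.057]
force: [0.3, 0.2, 0.4]
width: 85.6
```

>>> {"fn": "apply_moves", "kwargs": {"series": [[[0, 0, 0, 0, 0, -0.98], [0, 0, 0, 0, 0, -0.98], [0, 0, 0, 0, 0, -0.98], [0, 0, 0, 0, 0, -0.98], [0, 0, 0, 0, 0, -0.98]]]}}

```text
clock: 9.88
eef_pos: [486.8, -84.5, 153.7]
tool_rot: [3.14, -0.002, 0.57]
force: [-0.5, -0.2, -0.7]
width: 85.2
```

>>> {"fn": "apply_moves", "kwargs": {"series": [[[0, 0, 0, 0, 0, -0.98], [0, 0, 0, 0, 0, -0.98], [0, 0, 0, 0, 0, -0.98], [0, 0, 0, 0, 0, -0.98], [0, 0, 0, 0, 0, -0.98]]]}}

```text
clock: 10.5
eef_pos: [486.8, -84.6, 153.6]
tool_rot: [3.139, -0.0, 1.083]
force: [0.3, -1.0, 0.3]
width: 85.2
```

>>> {"fn": "apply_moves", "kwargs": {"series": [[[0, 0, 0, 0, 0, -0.98], [0, 0, 0, 0, 0, -0.98], [0, 0, 0, 0, 0, 0], [0, 0, 0, 0, 0, 0], [0, 0, 0, 0, 0, 0]]]}}

```text
clock: 11.12
eef_pos: [486.3, -84.2, 152.6]
tool_rot: [3.141, 0.0, 1.285]
force: [-0.7, 0.3, 0.5]
width: 85.3
```

```bash
python3 - <<'E'
from h import *
import pickle
tgt([489,-83,9],[np.pi,0,1.29])
i=viewer.camera_info('wrist'); im=viewer.get_image('wrist'); cv2.imwrite('pics/w3.png',im); pickle.dump(i,open('w3.pkl','wb'))
tgt([489,-83,9],[np.pi,0,1.29])
E
```

```text
t 11.12 pos [486.3 -84.2 152.6] rpy [3.141 0.    1.285] w 85.3 F [-0.7  0.3  0.5]
shift [0.038 0.043 2.871] turn [ 0.004  0.001 -0.052]
t 11.18 pos [486.3 -84.2 152.5] rpy [3.141 0.    1.285] w 85.5 F [ 0.8 -0.   0.3]
shift [0.037 0.044 2.869] turn [ 0.002  0.001 -0.05 ]
```

View pics/w3.png

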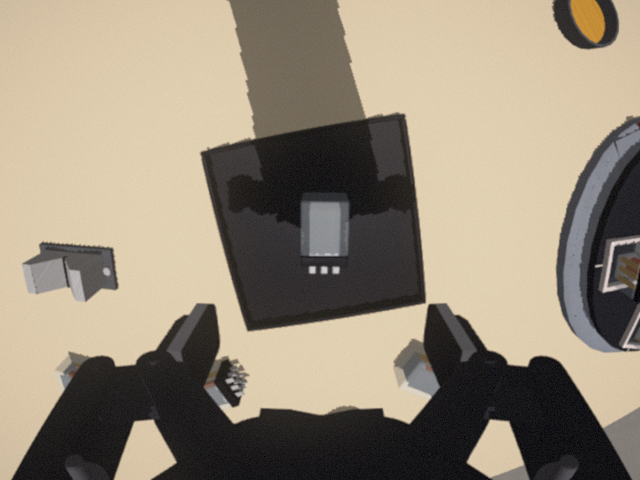

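```bash
cat >> h.py <<'E'
def wproj(X,i):
    K,R,t=(np.array(i[k]) for k in 'KRt'); X=np.atleast_2d(X); c=X@R.T+t
    r=np.hypot(c[:,0],c[:,1]); th=np.arctan2(r,c[:,2]); return K[:2,2]+K[0,0]*(th/np.maximum(r,1e-9))[:,None]*c[:,:2]
def wrect(im,i,z,cen,w,h,s):
    u,v=np.meshgrid(np.arange(int(w*s)),np.arange(int(h*s)))
    X=np.stack([cen[0]+h/2-v/s,cen[1]+w/2-u/s,np.full(u.shape,float(z))],-1).reshape(-1,3)
    m=wproj(X,i).reshape(*u.shape,2).astype(np.float32); return cv2.remap(im,m[...,0],m[...,1],cv2.INTER_CUBIC)
E
python3 - <<'E'
from h import *
import pickle
i=pickle.load(open('w3.pkl','rb')); im=cv2.imread('pics/w3.png')
print('cam',-i['R'].T@i['t'])
o=np.zeros((500,800,3),np.uint8)
o[:,:400]=np.clip(wrect(im,i,39,(489,-83),66.7,83.35,6).astype(float)*2.2,0,255)[:500,:400]
o[:400,400:]=wrect(im,i,46,(454,-326),133.4,133.4,3)[:400,:400]
cv2.imwrite('pics/rect3.png',o)
E
```

```text
cam [413.81852649 -62.42991966 295.60316549]
```

View pics/rect3.png

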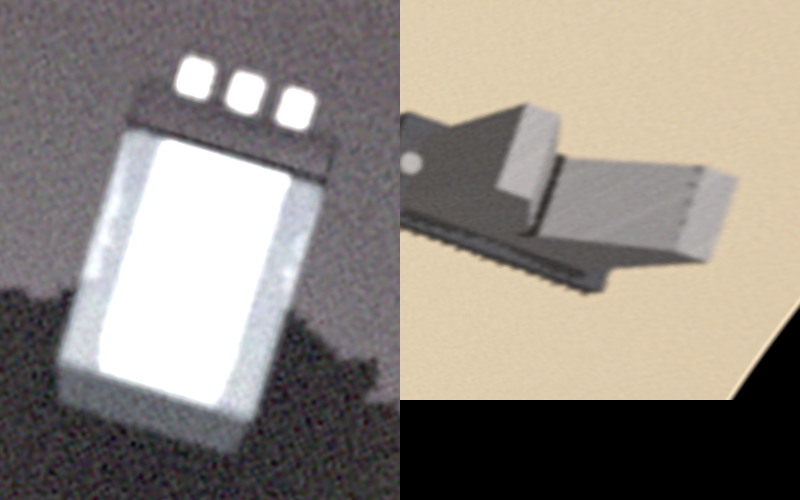

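>>> {"fn": "apply_moves", "kwargs": {"series": [[[0.049, -0.033, 0.6, 0, 0, 0], [0, 0, 0.7, 0, 0, 0], [0, 0, 0.7, 0, 0, 0], [0, 0, 0.5, 0, 0, 0], [0, 0, 0.2, 0, 0, 0]]], "claw": 0.6}}

```text
clock: 11.8
eef_pos: [484.6, -81.1, 16.0]
tool_rot: [-3.139, 0.001, 1.285]
force: [0.1, 0.1, 0.4]
width: 68.2
```

>>> {"fn": "apply_moves", "kwargs": {"series": [[[0, 0, 0.1, 0, 0, 0], [0, 0, 0.06, 0, 0, 0], [0, 0, 0, 0, 0, 0], [0, 0, 0, 0, 0, 0], [0, 0, 0, 0, 0, 0]]]}}

```text
clock: 12.42
eef_pos: [485.6, -81.4, 9.7]
tool_rot: [3.141, -0.0, 1.285]
force: [-0.1, 0.1, 0.4]
width: 68.6
```

>>> {"fn": "apply_moves", "kwargs": {"series": [[[0, 0, 0, 0, 0, 0], [0, 0, 0, 0, 0, 0], [0, 0, 0, 0, 0, 0], [0, 0, 0, 0, 0, 0], [0, 0, 0, 0, 0, 0]]], "claw": -1}}

```text
clock: 13.05
eef_pos: [485.5, -81.3, 9.6]
tool_rot: [3.141, -0.0, 1.285]
force: [-0.9, -0.2, 4.8]
width: 33.9
```

>>> {"fn": "apply_moves", "kwargs": {"series": [[[0, 0, -0.3, 0, 0, 0], [0, 0, -0.6, 0, 0, 0], [0, 0, -0.7, 0, 0, 0], [-0.3, 0.1, -0.7, 0, 0, 0], [-0.6, 0.24, -0.7, 0, 0, 0]]]}}

```text
clock: 13.68
eef_pos: [488.8, -128.3, 161.1]
tool_rot: [-3.141, -0.001, 1.289]
force: [1.3, -0.9, -2.4]
width: 34.4
```

>>> {"fn": "apply_moves", "kwargs": {"series": [[[-0.8, 0.33, -0.2, 0, 0, 0], [-0.8, 0.33, 0, 0, 0, 0], [-0.8, 0.33, 0, 0, 0, 0], [-0.8, 0.33, 0, 0, 0, 0], [-0.76, 0.32, 0, 0, 0, 0]]]}}

```text
clock: 14.3
eef_pos: [511.6, -343.7, 169.9]
tool_rot: [-3.141, -0.0, 1.285]
force: [0.6, 0.6, -0.4]
width: 33.7
```

>>> {"fn": "apply_moves", "kwargs": {"series": [[[0, 0, 0, 0, 0, 0], [0, 0, 0, 0, 0, 0], [0, 0, 0, 0, 0, 0], [0, 0, 0, 0, 0, 0], [0, 0, 0, 0, 0, 0]]]}}

```text
clock: 14.92
eef_pos: [512.2, -341.7, 169.4]
tool_rot: [-3.142, -0.0, 1.287]
force: [-0.6, 1.0, -1.2]
width: 34.3
```

```bash
python3 - <<'E'
from h import *
import pickle
tgt([512,-342,170],[np.pi,0,1.29])
i=viewer.camera_info('wrist'); im=viewer.get_image('wrist'); cv2.imwrite('pics/w4.png',im); pickle.dump(i,open('w4.pkl','wb'))
print('cam',-i['R'].T@i['t'], ctrl.read_state()['qpos'])
o=np.zeros((400,800,3),np.uint8)
o[:,:400]=wrect(im,i,46,(460,-331),100,100,4)
o[:,400:]=cv2.resize(im,(400,300))[0:0] if 0 else 0
o[:300,400:]=cv2.resize(im,(400,300))
cv2.imwrite('pics/rect4.png',o)
E
```

```text
t 14.93 pos [ 512.2 -341.7  169.4] rpy [-3.142 -0.     1.287] w 34.3 F [-0.6  1.  -1.2]
shift [-0.006 -0.002 -0.011] turn [-0.    -0.001 -0.033]
cam [ 439.62195561 -320.1693126   312.50142109] [ 0.59815306  0.64902592 -0.08904261  1.67852824  0.07367538  0.81732665
  1.76286691]
```

View pics/rect4.png

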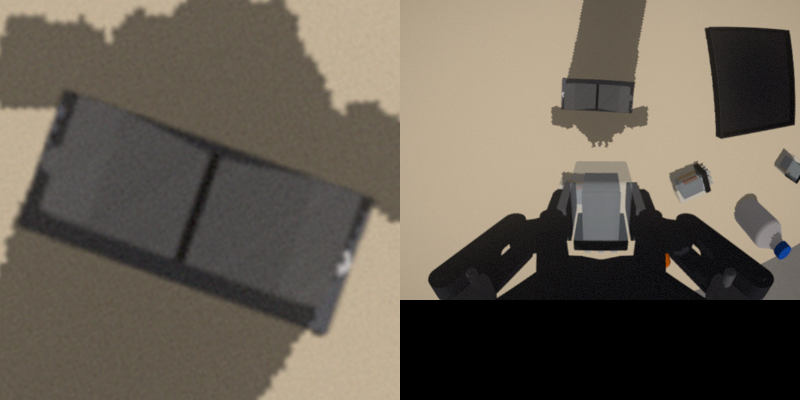

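>>> {"fn": "apply_moves", "kwargs": {"series": [[[0, 0, 0, 0, 0, 0.97], [0, 0, 0, 0, 0, 0.97], [0, 0, 0, 0, 0, 0.97], [0, 0, 0, 0, 0, 0.97], [0, 0, 0, 0, 0, 0.97]]]}}

```text
clock: 15.6
eef_pos: [512.0, -342.2, 169.3]
tool_rot: [-3.141, -0.0, 0.775]
force: [-0.6, 0.6, -0.9]
width: 33.9
```

>>> {"fn": "apply_moves", "kwargs": {"series": [[[0, 0, 0, 0, 0, 0.97], [0, 0, 0, 0, 0, 0.97], [0, 0, 0, 0, 0, 0.97], [0, 0, 0, 0, 0, 0.97], [0, 0, 0, 0, 0, 0.97]]]}}

```text
clock: 16.23
eef_pos: [512.1, -342.1, 169.3]
tool_rot: [-3.141, -0.0, 0.267]
force: [-0.4, 0.9, -1.4]
width: 34.3
```

>>> {"fn": "apply_moves", "kwargs": {"series": [[[0, 0, 0, 0, 0, 0.97], [0, 0, 0, 0, 0, 0.97], [0, 0, 0, 0, 0, 0.97], [0, 0, 0, 0, 0, 0.97], [0, 0, 0, 0, 0, 0.97]]]}}

```text
clock: 16.85
eef_pos: [512.1, -342.0, 169.3]
tool_rot: [-3.141, 0.0, -0.241]
force: [0.6, 1.0, -1.4]
width: 34.0
```

>>> {"fn": "apply_moves", "kwargs": {"series": [[[0, 0, 0, 0, 0, 0.94], [0, 0, 0, -0.9, 0, 0], [0, 0, 0, -0.95, 0, 0], [0, 0, 0, -0.95, 0, 0], [0, 0, 0, -0.95, 0, 0]]]}}

```text
clock: 17.48
eef_pos: [512.5, -341.8, 169.6]
tool_rot: [2.747, -0.001, -0.336]
force: [0.1, 0.0, -1.2]
width: 33.9
```

>>> {"fn": "apply_moves", "kwargs": {"series": [[[0, 0, 0, -0.95, 0, 0], [0, 0, 0, -0.95, 0, 0], [0, 0, 0, -0.95, 0, 0], [0, 0, 0, -0.9, 0, 0], [0, 0, 0, 0, 0, 0]]]}}

```text
clock: 18.1
eef_pos: [513.3, -339.6, 166.9]
tool_rot: [2.356, 0.003, -0.332]
force: [-0.2, 0.2, -1.8]
width: 34.1
```

```bash
cat >> h.py <<'E'
psi=-0.335; Y2=np.array([np.sin(psi),-np.cos(psi),0]); Z=np.array([0,0,1.]); X1=np.array([np.cos(psi),np.sin(psi),0])
c45=np.sqrt(.5)
rx1=c45*(Y2+Z); rz1=c45*(-Y2+Z)  # relay axes when parked
Rpark=Rot.from_matrix(np.c_[X1,rx1,-rz1])   # tool, first grasp
Rpin=Rot.from_matrix(np.c_[X1,-rz1,-rx1])  # tool, from the pin end: z=-relay x
G=np.array([459.9,-331.5,20.5])
E
python3 - <<'E'
from h import *
print(np.linalg.det(np.c_[X1,rx1,-rz1]),np.linalg.det(np.c_[X1,-rz1,-rx1]))
tcp=G+21*rx1+5.6*rz1; print(tcp)
tgt(tcp+[0,0,60],Rpark); print(ctrl.read_state()['qpos'].round(3))
E
```

```text
1.0000000000000002 1.0000000000000002
[ 456.31988639 -341.78410359   39.30904038]
t 18.1 pos [ 513.3 -339.6  166.9] rpy [ 2.356  0.003 -0.332] w 34.1 F [-0.2  0.2 -1.8]
shift [-1.06  -0.667  1.251] turn [-0.002 -0.     0.046]
[-0.383  1.004  0.932  1.795  0.063  0.659 -0.113]
```

>>> {"fn": "apply_moves", "kwargs": {"series": [[[-0.212, -0.133, 0.25, 0, 0, 0], [-0.212, -0.133, 0.25, 0, 0, 0], [-0.212, -0.133, 0.25, 0, 0, 0.04], [-0.212, -0.133, 0.25, 0, 0, 0], [-0.212, -0.133, 0.25, 0, 0, 0]]]}}

```text
clock: 18.73
eef_pos: [455.0, -345.1, 101.8]
tool_rot: [2.359, -0.005, -0.341]
force: [0.2, -0.2, -1.7]
width: 33.9
```

>>> {"fn": "apply_moves", "kwargs": {"series": [[[0, -0.19, 0.19, 0, 0, 0], [0, -0.19, 0.19, 0, 0, 0], [0, -0.14, 0.14, 0, 0, 0], [0, 0, 0, 0, 0, 0], [0, 0, 0, 0, 0, 0]]]}}

```text
clock: 19.35
eef_pos: [455.5, -344.6, 65.0]
tool_rot: [2.356, -0.003, -0.339]
force: [-0.7, -0.2, -0.9]
width: 34.2
```

```bash
python3 - <<'E'
from h import *
tcp=G+21*rx1+5.6*rz1
tgt(tcp,Rpark); print(ctrl.read_state()['qpos'].round(3))
im=viewer.get_image('side'); cv2.imwrite('pics/s5.png',cv2.resize(im[290:450,270:480],None,fx=3.5,fy=3.5,interpolation=cv2.INTER_CUBIC))
E
```

```text
t 19.35 pos [ 455.5 -344.6   65. ] rpy [ 2.356 -0.003 -0.339] w 34.2 F [-0.7 -0.2 -0.9]
shift [-0.005 -0.405  0.323] turn [ 0.003  0.008 -0.052]
[-0.357  1.141  0.869  1.965  0.011  0.389 -0.183]
```

View pics/s5.png

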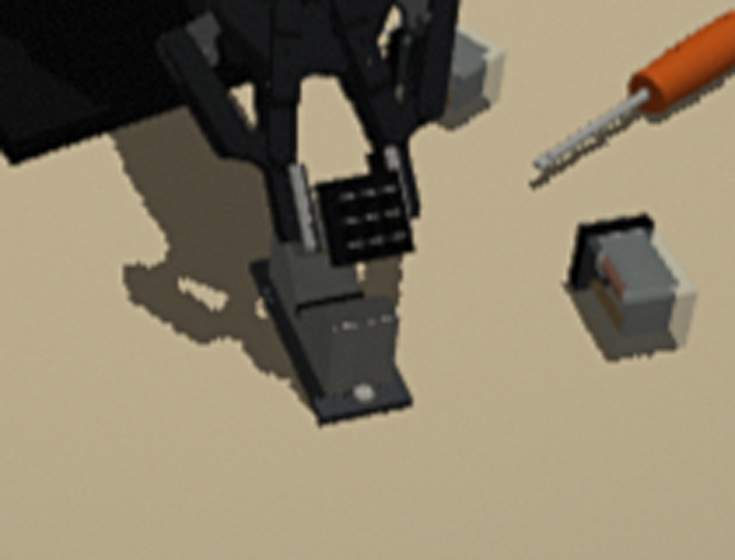

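>>> {"fn": "apply_moves", "kwargs": {"series": [[[0, -0.12, 0.06, 0, 0, -0.03], [0, -0.09, 0.09, 0, 0, -0.02], [0, -0.09, 0.09, 0, 0, 0], [0, -0.04, 0.04, 0, 0, 0], [0, 0, 0, 0, 0, 0]]]}}

```text
clock: 20.02
eef_pos: [455.8, -342.4, 42.6]
tool_rot: [2.356, 0.001, -0.336]
force: [-0.2, -0.1, 0.1]
width: 34.2
```

```bash
python3 - <<'E'
from h import *
tcp=G+21*rx1+5.6*rz1
tgt(tcp,Rpark); print(ctrl.read_state()['qpos'].round(3))
E
```

```text
t 20.02 pos [ 455.8 -342.4   42.6] rpy [ 2.356e+00  1.000e-03 -3.360e-01] w 34.2 F [-0.2 -0.1  0.1]
shift [ 0.005 -0.058  0.035] turn [0.003 0.015 0.003]
[-0.352  1.179  0.849  1.96  -0.002  0.366 -0.197]
```

>>> {"fn": "apply_moves", "kwargs": {"series": [[[0, -0.02, 0.01, 0, 0, 0], [0, -0.01, 0.01, 0, 0, 0], [0, 0, 0, 0, 0, 0], [0, 0, 0, 0, 0, 0], [0, 0, 0, 0, 0, 0]]]}}

```text
clock: 20.65
eef_pos: [456.2, -342.2, 41.3]
tool_rot: [2.356, 0.001, -0.336]
force: [0.9, -0.8, 0.0]
width: 33.8
```

>>> {"fn": "apply_moves", "kwargs": {"series": [[[0, -0.01, 0.01, 0, 0, 0], [0, -0.01, 0.01, 0, 0, 0], [0, 0, 0, 0, 0, 0], [0, 0, 0, 0, 0, 0], [0, 0, 0, 0, 0, 0]]]}}

```text
clock: 21.28
eef_pos: [455.9, -342.8, 40.5]
tool_rot: [2.355, 0.0, -0.336]
force: [-0.1, -2.1, 5.3]
width: 34.2
```

>>> {"fn": "apply_moves", "kwargs": {"series": [[[0, 0, 0.015, 0, 0, 0], [0, 0, 0.015, 0, 0, 0], [0, 0, 0, 0, 0, 0], [0, 0, 0, 0, 0, 0], [0, 0, 0, 0, 0, 0]]]}}

```text
clock: 21.9
eef_pos: [455.9, -342.9, 40.4]
tool_rot: [2.355, 0.0, -0.336]
force: [0.1, 8.8, 16.4]
width: 34.5
```

>>> {"fn": "apply_moves", "kwargs": {"series": [[[0, 0, 0.015, 0, 0, 0], [0, 0, 0.015, 0, 0, 0], [0, 0, 0, 0, 0, 0], [0, 0, 0, 0, 0, 0], [0, 0, 0, 0, 0, 0]]]}}

```text
clock: 22.52
eef_pos: [455.9, -342.9, 40.4]
tool_rot: [2.355, 0.0, -0.336]
force: [1.9, 19.0, 28.6]
width: 34.3
```

>>> {"fn": "apply_moves", "kwargs": {"series": [[[0, 0, -0.04, 0, 0, 0], [0, 0, 0, 0, 0, 0], [0, 0, 0, 0, 0, 0], [0, 0, 0, 0, 0, 0], [0, 0, 0, 0, 0, 0]]]}}

```text
clock: 23.15
eef_pos: [455.9, -342.9, 40.4]
tool_rot: [2.355, 0.0, -0.336]
force: [0.0, 3.9, 13.5]
width: 34.4
```

>>> {"fn": "apply_moves", "kwargs": {"series": [[[0, 0, 0, 0, 0, 0], [0, 0, 0, 0, 0, 0], [0, 0, 0, 0, 0, 0], [0, 0, 0, 0, 0, 0], [0, 0, 0, 0, 0, 0]]], "claw": 0.6}}

```text
clock: 23.78
eef_pos: [455.9, -342.7, 38.8]
tool_rot: [2.356, 0.001, -0.336]
force: [1.1, -0.2, -0.3]
width: 68.1
```

>>> {"fn": "apply_moves", "kwargs": {"series": [[[0, 0, -0.3, 0, 0, 0], [0, 0, -0.6, 0, 0, 0], [0, 0, -0.7, 0, 0, 0], [0, 0, -0.7, 0, 0, 0], [0, 0, -0.7, 0, 0, 0]]]}}

```text
clock: 24.4
eef_pos: [491.4, -241.1, 146.4]
tool_rot: [2.357, 0.0, -0.335]
force: [0.2, -0.4, -0.2]
width: 68.1
```

```bash
python3 - <<'E'
from h import *
import pickle
i=viewer.camera_info('wrist'); im=viewer.get_image('wrist'); pickle.dump(i,open('w6.pkl','wb')); cv2.imwrite('pics/w6raw.png',im)
s=viewer.get_image('side')
# pin-end grasp: grasp point at relay x=+8 -> TCP at x=-11, z=17.5 (corner x=-25,z=0 at G)
tcp=G+14*rx1+17.5*rz1; print(tcp, tcp+80*rx1)
tgt(tcp+90*rx1,Rpin); print(ctrl.read_state()['qpos'].round(3))
o=np.zeros((480,800,3),np.uint8)
o[:,:400]=cv2.resize(s[310:430,310:410],(400,480),interpolation=cv2.INTER_CUBIC); o[:300,400:]=cv2.resize(im,(400,300))
cv2.imwrite('pics/s6.png',o)
E
```

```text
[ 460.71366218 -329.16270373   42.77386361] [ 442.11566943 -382.58661846   99.3424061 ]
t 24.5 pos [ 494.4 -239.8  146.9] rpy [ 2.359 -0.004 -0.33 ] w 68.5 F [ 0.4 -0.5  0.4]
shift [-0.067  1.685  2.817] turn [14.971 -0.04   0.049]
[-0.567  1.017  0.934  1.889  0.015  0.68  -0.217]
```

View pics/s6.png

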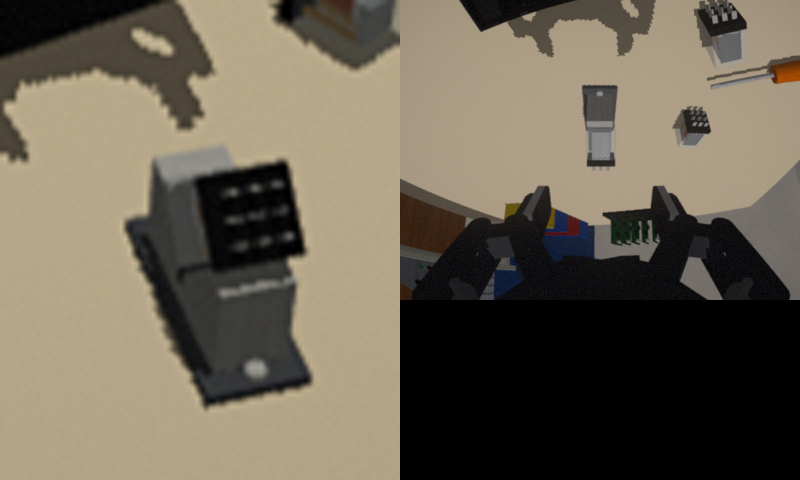

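>>> {"fn": "apply_moves", "kwargs": {"series": [[[-0.02, 0.45, 0.1, 0, 0, 0], [-0.02, 0.45, 0.1, 0, 0, 0], [-0.02, 0.45, 0.1, 0, 0, 0], [-0.02, 0.45, 0.1, 0, 0, 0], [-0.02, 0.45, 0.1, 0, 0, 0]]]}}

```text
clock: 25.12
eef_pos: [453.2, -334.5, 207.8]
tool_rot: [2.356, 0.001, -0.337]
force: [1.0, -0.0, 0.3]
width: 68.4
```

>>> {"fn": "apply_moves", "kwargs": {"series": [[[0, 0, 0, 1, 0, 0], [0, 0, 0, 1, 0, 0], [0, 0, 0, 1, 0, 0], [0, 0, 0, 1, 0, 0], [0, 0, 0, 1, 0, 0]]]}}

```text
clock: 25.75
eef_pos: [453.7, -333.7, 207.9]
tool_rot: [2.883, -0.001, -0.336]
force: [0.5, 0.4, -1.2]
width: 68.5
```

>>> {"fn": "apply_moves", "kwargs": {"series": [[[0, 0, 0, 1, 0, 0], [0, 0, 0, 1, 0, 0], [0, 0, 0, 1, 0, 0], [0, 0, 0, 1, 0, 0], [0, 0, 0, 1, 0, 0]]]}}

```text
clock: 26.38
eef_pos: [453.3, -334.2, 207.6]
tool_rot: [-2.878, -0.001, -0.337]
force: [-0.2, 1.1, -0.2]
width: 68.1
```

>>> {"fn": "apply_moves", "kwargs": {"series": [[[0, 0, 0, 1, 0, 0], [0, 0, 0, 1, 0, 0], [0, 0, 0, 1, 0, 0], [0, 0, 0, 1, 0, 0], [0, 0, 0, 1, 0, 0]]]}}

```text
clock: 27.0
eef_pos: [453.1, -334.3, 207.0]
tool_rot: [-2.355, -0.0, -0.337]
force: [0.4, -0.0, -0.7]
width: 68.3
```

```bash
python3 - <<'E'
from h import *
tcp=G+14*rx1+17.5*rz1
tgt(tcp+90*rx1,Rpin); print(ctrl.read_state()['qpos'].round(3))
E
```

```text
t 27.0 pos [ 453.1 -334.3  207. ] rpy [-2.355 -0.    -0.337] w 68.3 F [ 0.4 -0.  -0.7]
shift [0.113 2.22  0.624] turn [-0.011 -0.016 -0.015]
[ 0.895  0.813  0.099  1.538 -0.684  1.4    0.981]
```

>>> {"fn": "apply_moves", "kwargs": {"series": [[[0.023, 0.444, 0.125, 0, 0, 0], [0.023, 0.444, 0.125, 0, 0, 0], [0.023, 0.444, 0.125, 0, 0, 0], [0.023, 0.444, 0.125, 0, 0, 0], [0.023, 0.444, 0.125, 0, 0, 0]]]}}

```text
clock: 27.62
eef_pos: [441.0, -388.4, 104.9]
tool_rot: [-2.357, 0.001, -0.335]
force: [0.2, -0.0, 0.7]
width: 68.5
```

>>> {"fn": "apply_moves", "kwargs": {"series": [[[0, 0, 0, 0, 0, 0], [0, 0, 0, 0, 0, 0], [0, 0, 0, 0, 0, 0], [0, 0, 0, 0, 0, 0], [0, 0, 0, 0, 0, 0]]]}}

```text
clock: 28.25
eef_pos: [441.2, -387.9, 106.8]
tool_rot: [-2.357, 0.0, -0.336]
force: [-0.1, -0.7, 0.1]
width: 68.2
```

```bash
python3 - <<'E'
from h import *
tcp=G+14*rx1+17.5*rz1
tgt(tcp,Rpin); print(ctrl.read_state()['qpos'].round(3))
i=viewer.camera_info('wrist'); im=viewer.get_image('wrist')
# expected outline of relay black end & pin tips
for x in (50,58):
    h=(17.5,17.5) if x==50 else (10.5,11.5)
    q=[G+x*rx1+(17.5+a*h[1])*rz1+b*h[0]*X1 for a,b in((-1,-1),(-1,1),(1,1),(1,-1))]
    u=wproj(np.array(q),i); print(u.round(1)); cv2.polylines(im,[u.round().astype(int)],True,(0,255,0) if x==50 else (0,0,255),1)
cv2.imwrite('pics/w7.png',im)
E
```

```text
t 28.25 pos [ 441.2 -387.9  106.8] rpy [-2.357  0.    -0.336] w 68.2 F [-0.1 -0.7  0.1]
shift [-0.018  0.029  1.78 ] turn [ 0.003 -0.003 -0.005]
[ 0.954  0.993  0.1    1.44  -0.674  1.358  1.068]
[[287.7 295.4]
 [347.4 295.5]
 [349.  238.5]
 [285.7 238.5]]
[[298.6 292.2]
 [336.1 292.3]
 [336.8 253.6]
 [297.7 253.6]]
```

View pics/w7.png

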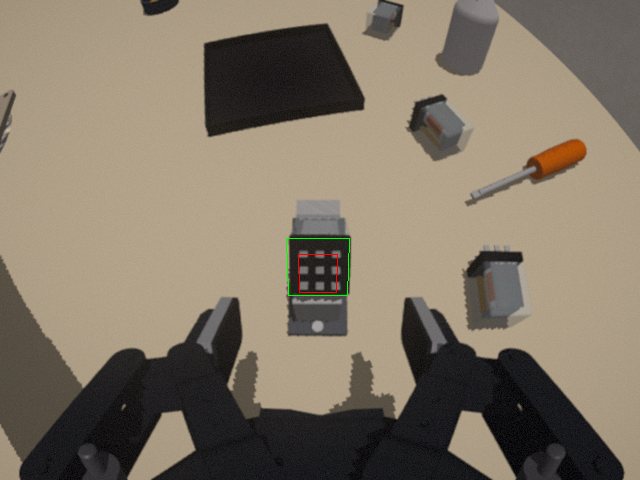

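>>> {"fn": "apply_moves", "kwargs": {"series": [[[-0.018, 0.02, 0.3, 0, 0, 0], [0, 0, 0.4, 0, 0, 0], [0, 0, 0.4, 0, 0, 0], [0, 0, 0.4, 0, 0, 0], [0, 0, 0.28, 0, 0, 0]]]}}

```text
clock: 28.92
eef_pos: [460.7, -326.9, 41.6]
tool_rot: [-2.355, 0.002, -0.335]
force: [0.8, 0.2, 0.1]
width: 68.2
```

>>> {"fn": "apply_moves", "kwargs": {"series": [[[0, 0, 0, 0, 0, 0], [0, 0, 0, 0, 0, 0], [0, 0, 0, 0, 0, 0], [0, 0, 0, 0, 0, 0], [0, 0, 0, 0, 0, 0]]]}}

```text
clock: 29.55
eef_pos: [460.6, -329.1, 42.8]
tool_rot: [-2.357, 0.0, -0.336]
force: [0.0, 0.4, -0.4]
width: 68.4
```

```bash
python3 - <<'E'
from h import *
tgt(G+14*rx1+17.5*rz1,Rpin)
E
```

```text
t 29.55 pos [ 460.6 -329.1   42.8] rpy [-2.357  0.    -0.336] w 68.4 F [ 0.   0.4 -0.4]
shift [0.003 0.001 0.001] turn [ 0.003 -0.005 -0.01 ]
```

>>> {"fn": "apply_moves", "kwargs": {"series": [[[0, 0, 0, 0, 0, 0], [0, 0, 0, 0, 0, 0], [0, 0, 0, 0, 0, 0], [0, 0, 0, 0, 0, 0], [0, 0, 0, 0, 0, 0]]], "claw": -1}}

```text
clock: 30.18
eef_pos: [460.7, -329.0, 42.8]
tool_rot: [-2.356, 0.0, -0.336]
force: [-0.4, -1.1, 1.9]
width: 34.2
```

>>> {"fn": "apply_moves", "kwargs": {"series": [[[0, -0.1, -0.1, 0, 0, 0], [0, -0.3, -0.3, 0, 0, 0], [0, -0.5, -0.5, 0, 0, 0], [0, -0.5, -0.5, 0, 0, 0], [0, -0.5, -0.5, 0, 0, 0]]]}}

```text
clock: 30.8
eef_pos: [460.7, -328.8, 179.5]
tool_rot: [-2.357, 0.0, -0.336]
force: [0.5, -0.2, -1.0]
width: 34.6
```

>>> {"fn": "apply_moves", "kwargs": {"series": [[[0, 0, 0, -0.94, 0, 0], [0, 0, 0, -0.94, 0, 0], [0, 0, 0, -0.94, 0, 0], [0, 0, 0, -0.94, 0, 0], [0, 0, 0, -0.94, 0, 0]]]}}

```text
clock: 31.42
eef_pos: [460.9, -328.5, 178.7]
tool_rot: [-2.851, -0.001, -0.336]
force: [-0.3, 1.1, -0.6]
width: 34.4
```

>>> {"fn": "apply_moves", "kwargs": {"series": [[[0, 0, 0, -0.94, 0, 0], [0, 0, 0, -0.94, 0, 0], [0, 0, 0, -0.92, 0, 0], [0, 0, 0, 0, 0, -0.92], [0, 0, 0, 0, 0, -0.92]]]}}

```text
clock: 32.05
eef_pos: [461.2, -327.4, 178.3]
tool_rot: [-3.141, -0.0, -0.139]
force: [-0.1, -0.8, -1.6]
width: 34.5
```

>>> {"fn": "apply_moves", "kwargs": {"series": [[[0, 0, 0, 0, 0, -0.92], [0, 0, 0, 0, 0, -0.92], [0, 0, 0, 0, 0, -0.92], [0.19, -0.656, 0, 0, 0, 0], [0.19, -0.656, 0, 0, 0, 0]]]}}

```text
clock: 32.67
eef_pos: [469.8, -260.1, 178.2]
tool_rot: [-3.141, -0.0, 0.144]
force: [0.5, 1.0, -1.7]
width: 34.2
```

>>> {"fn": "apply_moves", "kwargs": {"series": [[[0.19, -0.656, 0, 0, 0, 0], [0.19, -0.656, 0, 0, 0, 0], [0.19, -0.656, 0, 0, 0, 0], [0.19, -0.656, 0, 0, 0, 0], [0.19, -0.656, 0, 0, 0, 0]]]}}

```text
clock: 33.3
eef_pos: [493.0, -90.4, 178.3]
tool_rot: [-3.14, -0.0, 0.146]
force: [0.0, 0.3, -1.5]
width: 33.8
```

>>> {"fn": "apply_moves", "kwargs": {"series": [[[0.19, -0.656, 0, 0, 0, 0], [0.19, -0.656, 0, 0, 0, 0], [0.19, -0.656, 0, 0, 0, 0], [0.19, -0.656, 0, 0, 0, 0], [0.19, -0.656, 0, 0, 0, 0]]]}}

```text
clock: 33.92
eef_pos: [516.0, 78.7, 178.3]
tool_rot: [-3.14, -0.0, 0.145]
force: [0.6, -0.1, -1.4]
width: 34.5
```

>>> {"fn": "apply_moves", "kwargs": {"series": [[[0.19, -0.656, 0, 0, 0, 0], [0.19, -0.656, 0, 0, 0, 0], [0.19, -0.656, 0, 0, 0, 0], [0, 0, 0, 0, 0, 0], [0, 0, 0, 0, 0, 0]]]}}

```text
clock: 34.55
eef_pos: [529.8, 178.1, 177.8]
tool_rot: [-3.141, 0.001, 0.145]
force: [-0.0, -0.4, -1.0]
width: 34.5
```

>>> {"fn": "apply_moves", "kwargs": {"series": [[[0, 0, 0, 0, 0, 0], [0, 0, 0, 0, 0, 0], [0, 0, 0, 0, 0, 0], [0, 0, 0, 0, 0, 0], [0, 0, 0, 0, 0, 0]]]}}

```text
clock: 35.17
eef_pos: [530.2, 178.6, 177.0]
tool_rot: [-3.141, 0.001, 0.146]
force: [0.8, 0.3, -1.4]
width: 34.4
```

```bash
python3 - <<'E'
from h import *
import pickle
tgt([530,179,180],[np.pi,0,0.148]); print(ctrl.read_state()['qpos'].round(3))
i=viewer.camera_info('wrist'); im=viewer.get_image('wrist'); cv2.imwrite('pics/w8raw.png',im); pickle.dump(i,open('w8.pkl','wb'))
print(-i['R'].T@i['t'])
o=np.zeros((480,800,3),np.uint8)
o[:480,:480]=wrect(im,i,50,(519,252.7),80,80,6)
o[:240,480:]=cv2.resize(im,(320,240))
o[240:,480:]=wrect(im,i,42,(540,255),320,240,1)[:240,:320]
cv2.imwrite('pics/w8.png',o)
E
```

```text
t 35.17 pos [530.2 178.6 177. ] rpy [-3.141e+00  1.000e-03  1.460e-01] w 34.4 F [ 0.8  0.3 -1.4]
shift [-0.002 -0.008 -0.059] turn [-0.003  0.008 -0.021]
[-0.589  0.588  0.329  1.837 -0.264  0.76   0.027]
[520.39250045 254.6567797  320.1422241 ]
```

View pics/w8.png

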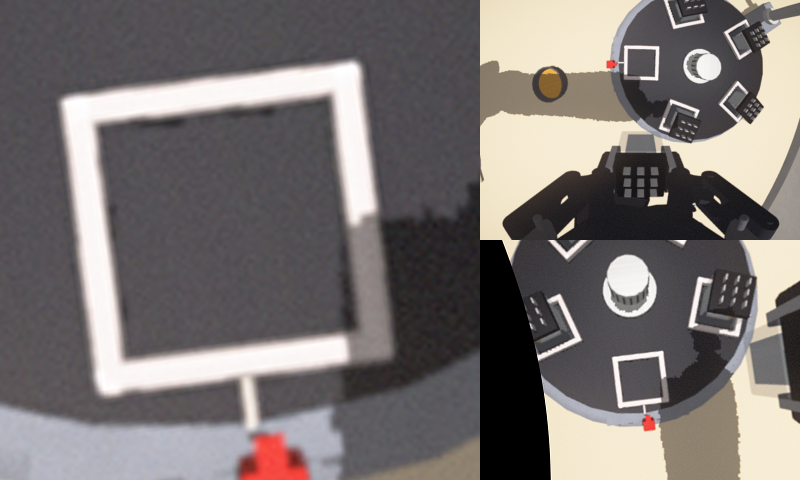

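The free nest is at about (228,229) in the left panel, with yaw about 0.131 and its mark within roughly 0.02 rad of the pointer. Next I'll measure where the held relay's pins sit relative to the tool.

```bash
python3 - <<'E'
from h import *
import pickle
i=pickle.load(open('w8.pkl','rb')); im=cv2.imread('pics/w8raw.png',0)
s=ctrl.read_state(); R=Rot.from_euler('xyz',s['tool_rot']); p=s['eef_pos']
pred=wproj(np.array([p+R.apply([a*8,b*9,-44]) for b in(-1,0,1) for a in(-1,0,1)]),i); print('pred\n',pred.round(1))
sub=im[300:440,250:390]; _,th=cv2.threshold(sub,0,255,cv2.THRESH_BINARY|cv2.THRESH_OTSU); 
th=(sub>70).astype(np.uint8)
n,l,st,c=cv2.connectedComponentsWithStats(th)
print([(c[k]+[250,300]).round(1).tolist()+[int(st[k,4])] for k in range(1,n) if 8<st[k,4]<400])
# scale of px per mm at pins
q=wproj(np.array([p+R.apply([0,0,-44]),p+R.apply([1,0,-44]),p+R.apply([0,1,-44])]),i); print(q[1]-q[0],q[2]-q[0],q[0])
# top camera cross-check of nest
t=cv2.imread('pics/t1.png'); 
for P3 in ([520.75,254.6,50],[519,255,50]): print(proj('top',P3))
N=np.array([520.3,254.7]); 
tgt([*N,100],[np.pi,0,0.131])
E
```

```text
pred
 [[292.  347.7]
 [317.1 347.9]
 [342.2 347.8]
 [293.  369.7]
 [317.2 370. ]
 [341.4 369.8]
 [294.  389.9]
 [317.3 390.2]
 [340.6 390. ]]
[[293.5, 341.6, 234], [321.0, 341.9, 228], [348.7, 341.6, 229], [294.3, 364.8, 224], [320.9, 365.3, 224], [347.4, 364.8, 225], [295.4, 386.0, 221], [321.0, 386.0, 220]]
[3.02833534 0.00507714] [0.0153669  2.33392134] [317.19301942 369.95171127]
[161.12354099 259.06808103]
[160.82343386 259.92509493]
t 35.23 pos [530.2 178.6 177. ] rpy [-3.141e+00  1.000e-03  1.460e-01] w 34.0 F [-0.6 -0.5 -0.6]
shift [ 0.027 -1.534  1.541] turn [-0.003  0.008  0.141]
```

>>> {"fn": "apply_moves", "kwargs": {"series": [[[0.014, -0.3, 0, 0, 0, 0.14], [0, -0.4, 0, 0, 0, 0], [0, -0.4, 0, 0, 0, 0], [0, -0.3, 0, 0, 0, 0], [0, -0.1, 0.2, 0, 0, 0]]]}}

```text
clock: 35.85
eef_pos: [520.9, 255.2, 167.2]
tool_rot: [-3.14, -0.001, 0.134]
force: [0.0, 0.3, -1.2]
width: 34.7
```

>>> {"fn": "apply_moves", "kwargs": {"series": [[[0, 0, 0.4, 0, 0, 0], [0, 0, 0.5, 0, 0, 0], [0, 0, 0.4, 0, 0, 0], [0, 0, 0.3, 0, 0, 0], [0, 0, 0.1, 0, 0, 0]]]}}

```text
clock: 36.48
eef_pos: [520.3, 252.5, 81.0]
tool_rot: [3.141, 0.002, 0.131]
force: [0.3, -0.1, -0.1]
width: 34.5
```

>>> {"fn": "apply_moves", "kwargs": {"series": [[[0, 0, 0, 0, 0, 0], [0, 0, 0, 0, 0, 0], [0, 0, 0, 0, 0, 0], [0, 0, 0, 0, 0, 0], [0, 0, 0, 0, 0, 0]]]}}

```text
clock: 37.1
eef_pos: [520.8, 253.2, 82.3]
tool_rot: [-3.141, 0.0, 0.131]
force: [0.1, -0.3, -1.0]
width: 34.4
```

```bash
python3 - <<'E'
from h import *
tgt([520,252.6,56],[np.pi,0,0.131])
E
```

```text
t 37.1 pos [520.8 253.2  82.3] rpy [-3.141  0.     0.131] w 34.4 F [ 0.1 -0.3 -1. ]
shift [-0.018  0.01   0.526] turn [-0.005  0.004  0.002]
```

>>> {"fn": "apply_moves", "kwargs": {"series": [[[-0.016, 0.01, 0.1, 0, 0, 0], [0, 0, 0.1, 0, 0, 0], [0, 0, 0.06, 0, 0, 0], [0, 0, 0, 0, 0, 0], [0, 0, 0, 0, 0, 0]]]}}

```text
clock: 37.72
eef_pos: [520.1, 252.5, 69.1]
tool_rot: [-3.141, 0.001, 0.131]
force: [-0.5, -0.2, -1.2]
width: 34.1
```

>>> {"fn": "apply_moves", "kwargs": {"series": [[[0, 0, 0.03, 0, 0, 0], [0, 0, 0.03, 0, 0, 0], [0, 0, 0.03, 0, 0, 0], [0, 0, 0.03, 0, 0, 0], [0, 0, 0, 0, 0, 0]]]}}

```text
clock: 38.35
eef_pos: [519.9, 252.6, 63.0]
tool_rot: [-3.141, 0.001, 0.131]
force: [0.2, 1.1, 0.2]
width: 34.1
```

>>> {"fn": "apply_moves", "kwargs": {"series": [[[0, 0, 0.03, 0, 0, 0], [0, 0, 0.03, 0, 0, 0], [0, 0, 0, 0, 0, 0], [0, 0, 0, 0, 0, 0], [0, 0, 0, 0, 0, 0]]]}}

```text
clock: 38.98
eef_pos: [520.0, 252.6, 60.1]
tool_rot: [-3.141, 0.001, 0.131]
force: [-0.3, 0.2, -0.9]
width: 34.3
```

>>> {"fn": "apply_moves", "kwargs": {"series": [[[0, 0, 0.03, 0, 0, 0], [0, 0, 0, 0, 0, 0], [0, 0, 0, 0, 0, 0], [0, 0, 0, 0, 0, 0], [0, 0, 0, 0, 0, 0]]]}}

```text
clock: 39.6
eef_pos: [520.1, 252.6, 58.6]
tool_rot: [-3.141, 0.001, 0.131]
force: [-0.4, 1.6, -1.7]
width: 34.6
```

>>> {"fn": "apply_moves", "kwargs": {"series": [[[0, 0, 0.02, 0, 0, 0], [0, 0, 0.02, 0, 0, 0], [0, 0, 0, 0, 0, 0], [0, 0, 0, 0, 0, 0], [0, 0, 0, 0, 0, 0]]]}}

```text
clock: 40.22
eef_pos: [520.0, 252.6, 56.6]
tool_rot: [-3.141, 0.001, 0.131]
force: [-0.1, 2.1, -0.5]
width: 34.1
```

>>> {"fn": "apply_moves", "kwargs": {"series": [[[0, 0, 0.02, 0, 0, 0], [0, 0, 0, 0, 0, 0], [0, 0, 0, 0, 0, 0], [0, 0, 0, 0, 0, 0], [0, 0, 0, 0, 0, 0]]]}}

```text
clock: 40.85
eef_pos: [520.1, 252.6, 55.9]
tool_rot: [-3.141, 0.001, 0.131]
force: [-1.0, 2.4, 5.0]
width: 34.2
```

>>> {"fn": "apply_moves", "kwargs": {"series": [[[0, 0, 0, 0, 0, 0], [0, 0, 0, 0, 0, 0], [0, 0, 0, 0, 0, 0], [0, 0, 0, 0, 0, 0], [0, 0, 0, 0, 0, 0]]], "claw": 0.3}}

```text
clock: 41.48
eef_pos: [520.0, 252.4, 55.5]
tool_rot: [-3.141, 0.001, 0.131]
force: [0.4, 1.0, -0.2]
width: 55.4
```

>>> {"fn": "apply_moves", "kwargs": {"series": [[[0, 0, -0.1, 0, 0, 0], [0, 0, -0.4, 0, 0, 0], [0, 0, -0.6, 0, 0, 0], [0, 0, -0.7, 0, 0, 0], [0, 0, -0.7, 0, 0, 0]]]}}

```text
clock: 42.1
eef_pos: [520.0, 252.4, 182.1]
tool_rot: [-3.141, 0.0, 0.131]
force: [0.1, 0.8, 0.1]
width: 55.4
```

>>> {"fn": "apply_moves", "kwargs": {"series": [[[0, 0.5, 0, 0, 0, 0], [0, 0.5, 0, 0, 0, 0], [0, 0.3, 0, 0, 0, 0], [0, 0, 0, 0, 0, 0], [0, 0, 0, 0, 0, 0]]]}}

```text
clock: 42.72
eef_pos: [528.4, 189.3, 180.5]
tool_rot: [-3.14, 0.001, 0.132]
force: [-0.6, 0.5, -0.6]
width: 55.5
```

```bash
python3 - <<'E'
from h import *
import pickle
tgt([530,179,180],[np.pi,0,0.131])
i=viewer.camera_info('wrist'); im=viewer.get_image('wrist'); cv2.imwrite('pics/w9.png',im)
N=np.array([520.75,254.6]); a=.131; ux=np.array([np.cos(a),np.sin(a)]); uy=np.array([-np.sin(a),np.cos(a)])
# expected pins field with the camera's own nest position, body standing at z 42..92, tips at 100
pred=wproj(np.array([[*(N+ux*9*b+uy*9*c),100] for b in(-1,0,1) for c in(-1,0,1)]),i); print('pred centre',pred.mean(0).round(1))
c0=pred.mean(0).astype(int); g=cv2.cvtColor(im,cv2.COLOR_BGR2GRAY); sub=g[c0[1]-45:c0[1]+45,c0[0]-45:c0[0]+45]
n,l,st,c=cv2.connectedComponentsWithStats((sub>110).astype(np.uint8))
pts=[(c[k]+c0-45) for k in range(1,n) if 6<st[k,4]<150]; print(np.round(pts,1), sub[::9,::6])
for nme in('relay','free_nest','relay_pins'): print(nme,[(round(d['score'],2),(np.array(d['location'])*[640,480]).round(1)) for d in viewer.find_in('wrist',nme)])
E
```

```text
t 42.73 pos [528.4 189.3 180.5] rpy [-3.14e+00  1.00e-03  1.32e-01] w 55.5 F [-0.6  0.5 -0.6]
shift [0.004 0.209 0.01 ] turn [-0.012  0.008  0.013]
pred centre [320.8 143.5]
[[306.5 131.4]
 [321.1 131.5]
 [337.  131.5]
 [306.  147.2]
 [321.1 147.4]
 [336.4 147.4]
 [336.3 163. ]] [[171 158  83  79  80  82  80  78  77  76  79  74  73  77  74]
 [172  89 131 235 229 230 231 220 217 214 205 188 181 185  78]
 [177  80 132 235  83  78  82  79  81  73  74  76  74 244  78]
 [172  82 138 102  70  71  69  68  71  70  72  69  72 244  73]
 [174  82 146 139  66  71  65  70  75  72  72  74  69 242  76]
 [163  76 160 137  63  65  65  68  68  68  74  70  69 243  79]
 [ 89  44  84 110  63  69  66  67  66  69  69  64  66 244  73]
 [ 88  36  82 110  35  74  41  46  85  61 101  73  62 243  75]
 [ 84  37  77 103  28  32  33  30  30  62  67  65  66 247  75]
 [ 85  78  40  40  35  34  31  30  69  69  69  71  72  72  72]]
relay [(0.58, array([422.1, 134.1])), (0.53, array([390.7, 410.1]))]
free_nest [(0.56, array([423.5, 141.4]))]
relay_pins [(0.49, array([305.3, 160.4])), (0.42, array([426. , 138.9]))]
```

```bash
python3 - <<'E'
from h import *
i=viewer.camera_info('wrist'); g=cv2.imread('pics/w9.png',0)
def sp(x0,x1,y0,y1):
    s=g[y0:y1,x0:x1]; n,l,st,c=cv2.connectedComponentsWithStats((s>110).astype(np.uint8))
    return np.array([c[k]+[x0,y0] for k in range(1,n) if 6<st[k,4]<150])
a=sp(295,348,122,172); W=np.array([wplane(p,100,i)[:2] for p in a]); D=np.linalg.norm(W[:,None]-W[None],axis=2); print(len(a),W.mean(0),np.sort(D[D>0])[::2].round(1)[:10])
# neighbours: search the picture for pin clusters at expected nest positions
C=np.array([607.3,264.5]); 
for k in(1,2,3,4):
    an=.131+np.pi+k*2*np.pi/5; n=C+88*np.array([np.cos(an),np.sin(an)]); u=wproj(np.array([[*n,100]]),i)[0].astype(int)
    b=sp(max(u[0]-35,0),u[0]+35,max(u[1]-35,0),u[1]+35)
    if len(b)<4: print(k,u,len(b)); continue
    V=np.array([wplane(p,100,i)[:2] for p in b]); D=np.linalg.norm(V[:,None]-V[None],axis=2); print(k,u,len(b),V.mean(0),n,np.sort(D[D>0])[::2].round(1)[:10])
s=cv2.imread  # side view, before/after: pins of ours vs neighbours
im=viewer.get_image('side'); cv2.imwrite('pics/s9.png',im)
N=[520,252.6]
for z in(42,92,100): print(z,proj('side',[*N,z]).round(1),proj('top',[*N,z]).round(1))
u=proj('side',[*N,92]).round().astype(int); gg=cv2.cvtColor(im,cv2.COLOR_BGR2GRAY); print(gg[u[1]-22:u[1]+36:2,u[0]-20:u[0]+22:2])
E
```

```text
7 [522.26266923 254.96538072] [ 8.7  9.   9.1  9.4  9.5  9.5  9.6  9.6 13.  13. ]
1 [410 275] 12 [588.53462463 182.22250914] [591.27195297 177.97195999] [8.9 9.  9.  9.  9.  9.  9.4 9.4 9.5 9.5]
2 [543 230] 8 [676.6900841  228.39534374] [684.64011738 222.51778657] [ 8.9  9.   9.   9.4  9.5  9.6  9.7 11.3 13.1 13.1]
3 [555  83] 8 [664.49535847 321.09108022] [671.12686827 325.08160519] [ 8.8  9.1  9.1  9.1  9.4  9.4  9.5 13.  13.  13. ]
4 [420  15] 11 [568.26878929 340.2803455 ] [569.40705661 343.92370453] [8.9 9.  9.  9.1 9.1 9.4 9.5 9.5 9.6 9.6]
42 [220.6 203.4] [163.5 260.2]
92 [219.1 183.6] [154.5 255.3]
100 [218.9 180.4] [152.9 254.4]
[[156 157 157 156 157 155 159 151  95  46  54  35  88  60 139 158 159 156
  158 157 157]
 [157 155 156 156 156 159 138  65  23  50  36  40  49  34  14  32 153 156
  156 158 157]
 [156 156 157 157 158 161  10   1   7  18  10  33  14   3   0  48 157 158
  157 157 157]
 [156 158 158 157 158 160  72  16   1   2   6   7   2   9  48 121 157 157
  157 157 159]
 [158 156 158 157 156 158 131 121  69  53  25  10  36  68  58 118 158 161
  161 161 162]
 [157 157
[... 1427 characters left out ...]
8  15  26  56 102  85  42  22  38  42  51 128 105  77  69  52
   21  17  16]
 [ 57  40   6   9  16  52  54  67  71  59  66  70  71  68  55  36  19  15
   19  17  19]
 [ 79  40  44  37  41  27  12  22  60  74  72  61  53  18   9  10  13  12
   14  15  15]
 [ 97  52  45  29  11   7   4   6   8  49  23   9   5   6   4   7   7   5
    7   8   8]
 [ 96  32  21  26  37  13   2   5   6   4   6   9   4   3   5   7  11   9
    9   5   6]
 [ 86  45  21  23  31  41  30  16   9  10   6   6   5   8   8   9   6   6
    4   9   7]
 [ 77  35  23  22  27  40  41  39  30  21   7   9   8   8   6  11   6   7
    8  11   9]
 [ 81  64  20  20  32  49  39  38  39  39  39  29  23  13  10   7   7   7
    8   8   7]]
```

```bash
python3 -c "
from cell import ctrl
print(ctrl.finish_job(), ctrl.read_state()['clock'])"
```

```text
the job is handed in; nothing more can be done
the job is handed in; nothing more can be done
```

I handed the job in at about 43 s of the 72 s allowed. The relay stands pins up in the free nest at the red load pointer.

**What I did**
- **Dial:** I turned it about 94° clockwise by the knob, which left the free nest about 0.02 rad from the pointer.
- **V-block:** I laid the tray relay in by its cover at 45° and felt both flanks before letting go. I then took it again from the pin end.
- **Nest:** I lowered it in small steps. It touched the floor at the expected height with about 5 N. I then let go and moved clear.

**Last checks**
- **Height:** The pin spacing matches that of the clamped relays, so the pin tips are at about 100 mm and the relay is fully down.
- **Force:** The force reading near zero shows the arm touching nothing.
- **Disagreement:** The wrist camera puts the relay about 2 mm off the nest's centre towards -y, and I felt a light side contact of about 2 N on the way in. That is within the 5 mm allowed. I had shifted the target by about 2 mm for a suspected camera error, and the last picture suggests the sideways part of that shift was unnecessary.
- **Not checked:** I had used all 12 picture views, so I checked the final state from pixel measurements only. I did not measure the relay's lean directly.

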